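# Tuck the parking pass under the holder's arm

## Robot

A 6-joint arm with a two-finger parallel gripper is mounted at the origin on the work surface. World frame = base frame: x ahead of the robot, y to its left, z up, the work surface at z = 0. Lengths are in m, angles in degrees, forces in N, time in s.
With the tool pointing down it reaches from about 0.25 to 0.725 m from the base axis. Payload 9.7 kg.
Tool frame: the origin (TCP) lies at the very end of the fingers, on their centre line; the grasp point (between the pads) lies grasp_offset behind it (grasp_offset is the distance from the TCP to the grasp point, in m); z points along the fingers, y is the line along which they close (so a half turn about z gives the same grasp; the last joint's range is limited). The gripper opens to 85 mm and grips with 20 to 120 N. Pads are 22 mm wide; open, the fingers measure 114 mm over their backs; the gripper's body (76 mm by 85 mm) begins 54 mm behind the grasp point. The pads swing forward as they close: fully open they stand 13 mm farther back than shut.
Start: joints at [-67.151, 4.979, 10.078, 95.1, 0, 90], TCP at [0.214, -0.507, 0.231] pointing down, gripper open.
Joint ranges: [-179.16, 179.16], [-48.56, 103.87], [-65.8, 70.77], [-126.05, 130.52], [-82.76, 87.17], [-180, 180]. Speed limits (degrees/s): [127.2, 127.2, 147.25, 180, 180, 180].

## Interface

Orientations are given as [roll, pitch, yaw] about the fixed x, y, z axes, in that order (R = Rz(yaw) Ry(pitch) Rx(roll)).
In Python, from workcell import get_obs, camera, calibration, job_done, recognise, cut_out, mark_of, grasp_offset gives the robot as it stands.
- The arm moves only by the tool servo_tool, never from a script. Its argument "moves" is a list of rows, each a list of 3 entries, a list of its own where there are three numbers: the turn, a rotation vector about the tool's x, y, z in degrees, then the shift along the tool's x, y, z in m, then the opening in per cent of the stroke, from 0 (shut) to 100 (fully open). In form: [[[ax, ay, az], [x, y, z], claw], ...]. A call has 1 to 12 rows; each row shifts and turns the commanded pose from where the row before left it, along the tool's axes as they then stand; what a row does not reach is not made up. A row lasts 1/10 s, in which the tool goes at most 50 mm and 8.59 degrees, less where a joint would pass 70% of its speed; a pose out of reach is approached as far as the arm can. A call is refused whole if a number of a shift passes 0.05 or a number of a turn 8.59, either way. A call with a gripper value outside its range is refused whole. The fingers move at their own pace and stop on an object; "force" is the grip in N (left out, the last holds). Time passes only in rows, so rows that do not move let the fingers close. It gives the time, the measured TCP pose, the force, the opening and the grip force at its end, in the units of the state.
- get_obs(): the state, without advancing time (a new reading comes with each control period).
- camera(name): name is "scene" or "top"; returns (picture, depth): 384x512x3 uint8, red, green, blue; 384x512 float32, m along the optical axis (not along the pixel's ray), 0 where there is no reading.
- calibration(name): a dict with "camera_matrix" (3x3 intrinsics, pixels), "R" (3x3) and "t" (3): a world point X has camera coordinates R X + t. Camera axes: x right, y down, z forward; pixel columns grow to the right and rows downward; lengths in m; the calibration is good to about 2 mm. A picture is of the moment at which its call begins. calibration takes no time and is no camera call.
- job_done(): hands the job in; it is judged then, once.
Trained networks look in the newest picture that a camera, given by its name, has taken for a name from the list of things; names that differ only in an ending like _2 or _b are one class to them, and where a whole thing is asked for, a point or a joint stands for the part that bears it (a point fixed in the world has none). Each returns a list of dicts, best first, with "score" (0 to 1); they miss things now and then, are a little off and sometimes report something else, mostly with a low value. They report only what shows in the picture. A call takes as long as a camera call. They do not tell look-alikes from the thing itself.
- recognise(name, camera): "xyz" ([x, y, z] in m, in the coordinates of the camera as it stood for that picture, good to about 4 mm: the middle of the surface that is visible of it).
- cut_out(name, camera): "mask" (384x512 bool, what is visible of it).
- mark_of(name, camera): "xyz" ([x, y, z] in m, in the coordinates of the camera as it stood for that picture, good to about 4 mm: a listed point, or the origin of a listed thing).
The state is a dict: "time": time; "q": joint angles; "qd": joint speeds; "joint_efforts": joint torques, N m; "ee_pos": TCP position; "tcp_rot": TCP orientation; "wrist_force": force on the tool from outside, world axes, zero at the start; "torque": the same for the moment, N m; "opening": finger opening in m; "grasp_force": force on a finger pad.
Only numpy, scipy, OpenCV 4.12 (cv2) and the standard library are available. Lean on these libraries where they do the work, as an engineer would, in place of code of your own. Each camera call takes 0.05 s, during which the arm holds its last target. There are 200 camera calls.

## Task

Pick up the flat white parking pass lying on the console and tuck it into the pass holder: slide it in from the open end, beneath the upturned lip of the hinged weighted arm, so that it lies flat on top of the pile of passes, square with them and with its ends about level with theirs, held down by the arm. Then let go of it.

Things in the scene. Friction and masses are not known exactly. Their poses are not given: they have to be found in the camera images.
- pass_center (a point): Centre (half-way up) of the loose parking pass, a flat rigid white plastic plate 120 x 50 x 8 mm, 45 g, grey panel and dark slot on top, lying flat on the console. x along its length, y its width, z up. Either end may go in first. Not wanted: a blue gate remote (62 x 36 x 14), a wooden wedge (100 x 36 x 26), a torch, a bowl of keys; none lies within 25 mm of it.
- holder: Fixed pass holder. Origin on the console under the centre of its pile of three fixed passes (118 x 46 mm, top 34 mm above the console). z up, x from open end to hinge: the way a pass slides in. Base 70 wide, 10 high, x -65 to 105. No side walls. Back stop's face at x = 68, top 44 high; hinge cheeks behind, 42 high. Pass home: centre over the origin, 38 above the console.
- holddown (a joint): Angle (rad) of the holder's weighted polished steel arm (150 g, 24 mm wide, weight 30): 0 resting on the bare pile, grows as it swings up (to 0.7), about 0.12 with one pass beneath; falls back by itself, about 1 N at its foot. Hinge along the holder's y at x = 85, 30 mm above the console. It bridges the back stop (weight's top 73 high) and presses on the pile with its bend, the foot, at x = 16.
- lip (a point): Tip of the upturned lip at the arm's free end, 24 mm wide; at rest at x = -28 of the holder, y = 0, 28 mm above the pile (62 above the console); from the tip the lip slopes down to the foot at x = 16. A pass pushed in level just above the pile (front edge starting short of x = -35) meets the slope and lifts the arm by itself, with 1 to 3 N.
Mind the look-alikes: they are no part of the job. Of the things shaped like the part that bears pass_center, the white one is meant.

How it is judged (in metres and radians):
At the end, for the whole second after the job is handed in: Pass under the arm and flat on the pile: centre no more than 22 mm short of or 15 mm beyond the pile's centre, 15 mm sideways, height 38 +- 4 mm, length within 0.21 rad of the holder's (either way round), flat within 0.1 rad; arm down on it (0.06 to 0.17 rad) (x of pass_center in the frame of holder between -0.022 and 0.015 m and y of pass_center in the frame of holder between -0.015 and 0.015 m and z of pass_center in the frame of holder between 0.034 and 0.042 m and angle between the x axis of pass_center and the x axis of holder, either way round below 0.21 rad and angle between the z axis of pass_center and the z axis of holder, either way round below 0.1 rad and value of joint holddown between 0.06 and 0.17 rad); the robot touches nothing.
It also fails if it takes over 45 s, if anything falls off the work surface, if the arm or the gripper's body presses on something with over 40 N, if the wrist force passes 120 N, or if a joint passes its speed limit or range.

## Working session

There is one attempt and no reset: what is moved stays moved. The work goes in short steps, Python scripts to look and compute and a tool call to move; the robot and the scene stay as the last step left them, time stands still between calls to the robot, and variables do not carry over. Pictures are saved under pics/ and viewed, at most 10 in all, crops included, and the job is handed in when it is done.

Besides the shell and the picture viewer there is one more tool, called after "Request:" as name([rows], argument=value, ...), one row to a line, values as JSON. servo_tool: Moves the arm, as the interface text tells. Its arguments: {"type":"object","properties":{"moves":{"type":"array"},"force":{"type":"number"}},"required":["moves"]}

```bash
mkdir -p pics; cat > h.py <<'E'
import numpy as np, cv2
from workcell import *
def w(c,p):
    k=calibration(c); return np.array(k["R"]).T@(np.array(p)-np.array(k["t"]))
def pix(c,X):
    k=calibration(c); v=np.array(k["camera_matrix"])@(np.array(k["R"])@np.array(X)+np.array(k["t"])); return v[:2]/v[2]
def cloud(c,d):
    k=calibration(c);K=np.array(k["camera_matrix"]);v,u=np.mgrid[:384,:512]
    P=np.stack([(u-K[0,2])/K[0,0]*d,(v-K[1,2])/K[1,1]*d,d],-1)
    return (P-np.array(k["t"]))@np.array(k["R"])
E
python3 - <<'E'
from h import *
ims=[]
for c in("scene","top"):
    im,d=camera(c); cv2.imwrite(f"pics/{c}0.png",im[...,::-1]); np.save(f"{c}d.npy",d)
    for n in("pass_center","holder","holddown","lip"):
        for f in(mark_of,cut_out):
            for r in f(n,c):
                if f is mark_of: print(c,n,f.__name__,round(r["score"],2),w(c,r["xyz"]).round(3),pix(c,w(c,r["xyz"])).round())
                else:
                    m=r["mask"]; P=cloud(c,d)[m&(d>0)]
                    print(c,n,'mask',round(r["score"],2),m.sum(),np.median(P,0).round(3), cv2.minAreaRect((P[:,:2]*1000).astype(np.float32)))
    ims.append(im)
cv2.imwrite("pics/a.png",cv2.resize(np.vstack(ims),(800,1200))[:600,:,::-1]);
print(grasp_offset, get_obs())
E
```

```text
scene pass_center call 0.84 [0.614 0.036 0.002] [256. 223.]
scene pass_center call 0.76 [0.421 0.059 0.   ] [326. 193.]
scene pass_center call 0.64 [ 0.503 -0.084  0.001] [266. 170.]
scene pass_center call 0.43 [ 0.639  0.198 -0.001] [287. 281.]
scene pass_center mask 0.91 974 [0.617 0.04  0.007] ((615.09423828125, 36.31576919555664), (57.17035675048828, 120.75130462646484), 86.10115051269531)
scene pass_center mask 0.88 838 [0.424 0.061 0.007] ((421.18621826171875, 57.5159912109375), (59.59635925292969, 118.67605590820312), 41.98487854003906)
scene holder call 0.67 [ 0.639  0.204 -0.001] [288. 283.]
scene holder mask 0.77 2346 [0.668 0.211 0.032] ((657.3757934570312, 199.2751922607422), (74.42471313476562, 169.57745361328125), 77.71800231933594)Traceback (most recent call last):
  File "<stdin>", line 7, in <module>
ValueError: it knows: holder, lip, pass_center
```

View pics/scene0.png

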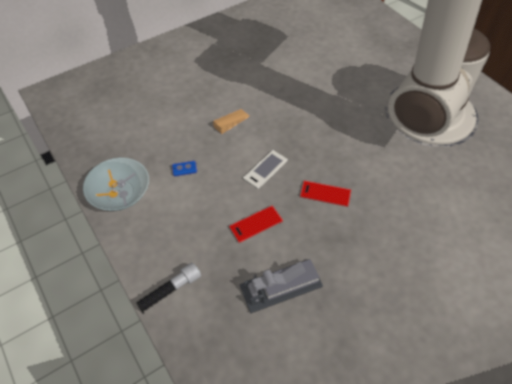

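The scene picture shows a white pass at (266,170), red look-alikes at (256,223) and (326,193), and the holder at (282,285). The white one is meant.

```bash
python3 - <<'E'
from h import *
c="scene"; im,d=camera(c)
big=cv2.resize(im[135:315,200:360],(530,600),interpolation=cv2.INTER_CUBIC); cv2.imwrite("pics/scrop.png",big[...,::-1])
for c in("scene","top"):
    im,d=camera(c); cv2.imwrite(f"pics/{c}1.png",im[...,::-1]); np.savez(f"{c}.npz",d=d,im=im)
    for n in("pass_center","holder","lip"):
        for r in mark_of(n,c): print(c,n,round(r["score"],2),w(c,r["xyz"]).round(4),pix(c,w(c,r["xyz"])).round())
        for r in cut_out(n,c):
            m=r["mask"]; P=cloud(c,d)[m&(d>0)]; P=P[P[:,2]>0.003]
            print(c,n,'mask',round(r["score"],2),m.sum(),np.median(P,0).round(4), np.round(im[m].mean(0)),cv2.minAreaRect((P[:,:2]*1000).astype(np.float32)))
print(grasp_offset, get_obs())
E
```

```text
scene pass_center 0.74 [0.4219 0.0549 0.0031] [325. 192.]
scene pass_center 0.59 [ 0.6121  0.0397 -0.    ] [258. 224.]
scene pass_center mask 0.79 948 [0.6165 0.0388 0.0072] [169.  27.  23.] ((615.5023803710938, 38.08939743041992), (53.27852249145508, 120.39424133300781), 85.27052307128906)
scene pass_center mask 0.78 754 [ 0.5063 -0.0845  0.0072] [152. 149. 147.] ((503.73358154296875, -85.75364685058594), (123.81229400634766, 52.70429611206055), 16.238567352294922)
scene pass_center mask 0.6 909 [0.4239 0.0611 0.007 ] [165.  32.  28.] ((421.84820556640625, 58.22747039794922), (58.855342864990234, 120.08783721923828), 43.666404724121094)
scene holder mask 0.65 2487 [0.6682 0.2103 0.0322] [ 97.  96. 100.] ((657.8597412109375, 200.94122314453125), (72.1219482421875, 169.47792053222656), 78.62092590332031)
scene lip 0.6 [0.6131 0.209  0.0641] [301. 266.]
top pass_center 0.81 [ 0.4992 -0.0859  0.0029] [291. 222.]
top pass_center 0.81 [0.6165 0.0359 0.0062] [241. 174.]
top pass_center 0.64 [0.4214 0.0605 0.0066] [231. 254.]
top pass_center mask 0.96 932 [0.6132 0.0351 0.0088] [190.  47.  
[... 690 characters left out ...]
, 80.11392974853516)
0.0187 {'time': 1.0, 'q': array([-6.71517800e+01,  4.97922835e+00,  1.00791407e+01,  9.50998711e+01,
        2.90023239e-05,  9.00003766e+01]), 'qd': array([-0.00743   ,  0.02241066, -0.07777833, -0.01669353, -0.10192934,
        0.03159717]), 'joint_efforts': array([-9.43265986e-04, -5.20104218e+01,  4.64873171e+01,  1.57080107e-03,
       -7.39673692e-05, -2.79812546e-07]), 'ee_pos': array([ 0.21356029, -0.506845  ,  0.2312893 ]), 'tcp_rot': array([ 1.79999959e+02, -2.90025948e-05,  2.28478434e+01]), 'wrist_force': array([-0.43525839,  0.49585874,  0.31676459]), 'torque': array([-0.02989204, -0.03389499, -0.02708115]), 'grasp_force': 0.0, 'opening': 0.0855682253956559}
```

View pics/top1.png

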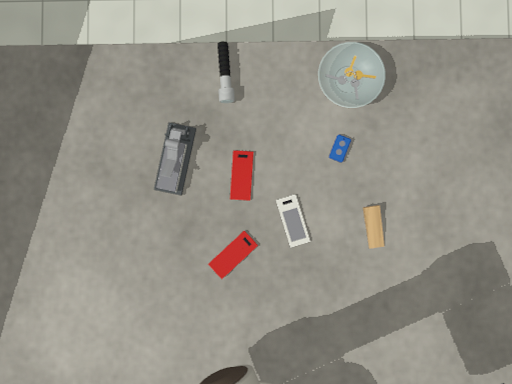

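View pics/scrop.png

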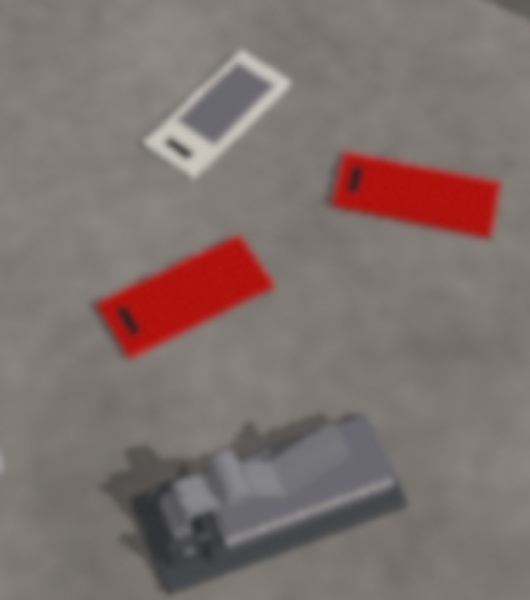

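The top view and the crop agree. The white pass with its grey panel is at top (293,221), world about (0.502, -0.087), yaw about 17°. The red plates at top (241,174) and (232,254) are look-alikes. The holder's open end faces the robot, its hinge points to +x, its yaw is about -12° and its origin is about (0.636, 0.204). I'll grip the pass near its near end.

Request:
servo_tool([
  [[0, 0, 6.1], [0, 0, 0], 100],
  [[0, 0, 0], [0.0359, -0.0319, 0], 100],
  [[0, 0, 0], [0.0359, -0.0319, 0], 100],
  [[0, 0, 0], [0.0359, -0.0319, 0], 100],
  [[0, 0, 0], [0.0359, -0.0319, 0], 100],
  [[0, 0, 0], [0.0359, -0.0319, 0], 100],
  [[0, 0, 0], [0.0359, -0.0319, 0], 100],
  [[0, 0, 0], [0.0359, -0.0319, 0], 100],
  [[0, 0, 0], [0.0359, -0.0319, 0], 100],
  [[0, 0, 0], [0.0359, -0.0319, 0], 100],
  [[0, 0, 0], [0.0359, -0.0319, 0], 100],
], force=60)

```text
time: 2.1
ee_pos: [0.4661, -0.096, 0.2316]
tcp_rot: [180.0, -0.0, 16.8]
wrist_force: [1.2, -1.3, 0.7]
opening: 0.0853
grasp_force: 0.0
```

Request:
servo_tool([
  [[0, 0, 0], [0, 0, 0.04], 100],
  [[0, 0, 0], [0, 0, 0.04], 90],
  [[0, 0, 0], [0, 0, 0.04], 85],
  [[0, 0, 0], [0, 0, 0.04], 80],
  [[0, 0, 0], [0, 0, 0.03], 80],
  [[0, 0, 0], [0, 0, 0], 80],
  [[0, 0, 0], [0, 0, 0], 80],
])

```text
time: 2.8
ee_pos: [0.4654, -0.0979, 0.0421]
tcp_rot: [-180.0, 0.0, 16.8]
wrist_force: [-0.3, 0.8, 0.5]
opening: 0.0681
grasp_force: 0.0
```

```bash
python3 - <<'E'
from h import *
o=get_obs(); print({k:np.round(o[k],4) for k in("time","ee_pos","tcp_rot","wrist_force","opening")})
ims=[]
for c in("scene","top"):
    im,d=camera(c); np.savez(f"{c}2.npz",d=d,im=im)
    p=pix(c,o["ee_pos"]).astype(int); print(c,p)
    y,x=max(p[1]-45,0),max(p[0]-50,0); ims.append(cv2.resize(im[y:y+90,x:x+100],(400,360),interpolation=cv2.INTER_CUBIC))
    m=cv2.inRange(cv2.cvtColor(im,cv2.COLOR_RGB2HSV),(0,0,0),(255,255,255))
cv2.imwrite("pics/near.png",np.hstack(ims)[...,::-1])
E
```

```text
{'time': np.float64(2.8), 'ee_pos': array([ 0.4654, -0.0979,  0.0421]), 'tcp_rot': array([-1.799948e+02,  8.000000e-03,  1.675040e+01]), 'wrist_force': array([-0.2849,  0.8049,  0.4857]), 'opening': np.float64(0.0681)}
scene [275 150]
top [297 236]
```

View pics/near.png

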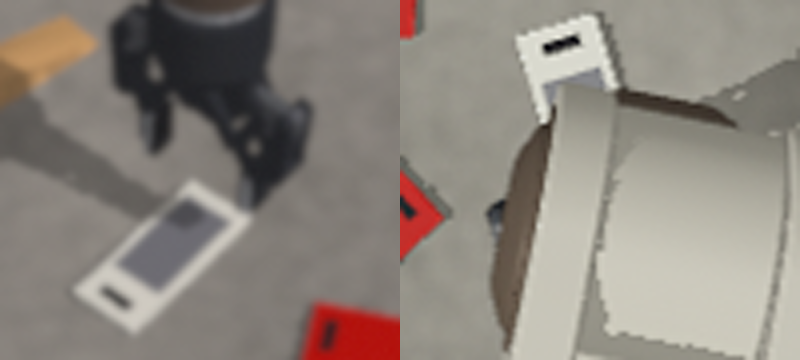

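The fingers straddle the near end of the pass (left crop, around (185,180)). I'll lower the tool carefully.

Request:
servo_tool([
  [[0, 0, 0], [0, 0, 0.015], 75],
  [[0, 0, 0], [0, 0, 0.015], 72],
  [[0, 0, 0], [0, 0, 0.006], 72],
  [[0, 0, 0], [0, 0, 0.002], 72],
  [[0, 0, 0], [0, 0, 0.001], 72],
  [[0, 0, 0], [0, 0, 0], 72],
  [[0, 0, 0], [0, 0, 0], 72],
])

```text
time: 3.6
ee_pos: [0.4658, -0.098, 0.0029]
tcp_rot: [180.0, -0.0, 16.7]
wrist_force: [0.1, -0.4, 0.0]
opening: 0.0612
grasp_force: 0.0
```

Request:
servo_tool([
  [[0, 0, 0], [0, 0, 0.002], 72],
  [[0, 0, 0], [0, 0, 0], 72],
  [[0, 0, 0], [0, 0, 0], 72],
])

```text
time: 3.9
ee_pos: [0.4653, -0.0979, 0.0002]
tcp_rot: [-180.0, 0.0, 16.7]
wrist_force: [0.5, -0.3, 0.2]
opening: 0.0615
grasp_force: 0.0
```

Request:
servo_tool([
  [[0, 0, 0], [0, 0, 0.001], 70],
  [[0, 0, 0], [0, 0, 0], 64],
  [[0, 0, 0], [0, 0, 0], 61],
  [[0, 0, 0], [0, 0, 0], 50],
  [[0, 0, 0], [0, 0, 0], 45],
  [[0, 0, 0], [0, 0, 0], 45],
  [[0, 0, 0], [0, 0, 0], 45],
  [[0, 0, 0], [0, 0, 0], 45],
])

```text
time: 4.7
ee_pos: [0.4657, -0.098, -0.0002]
tcp_rot: [180.0, -0.0, 16.7]
wrist_force: [-1.2, 0.5, 5.9]
opening: 0.0479
grasp_force: 62.1
```

Request:
servo_tool([
  [[0, 0, 0], [0, 0, -0.01], 45],
  [[0, 0, 0], [0, 0, -0.02], 45],
  [[0, 0, 0], [0, 0, -0.04], 45],
  [[0, 0, 0], [0, 0, -0.03], 45],
  [[0, 0, 0], [0, 0, 0], 45],
  [[0, 0, 0], [0, 0, 0], 45],
])

```text
time: 5.3
ee_pos: [0.4657, -0.098, 0.0998]
tcp_rot: [180.0, -0.1, 16.7]
wrist_force: [-0.4, -0.3, -1.0]
opening: 0.0477
grasp_force: 61.9
```

```bash
python3 - <<'E'
from h import *
o=get_obs(); print({k:np.round(o[k],4) for k in("time","ee_pos","tcp_rot","wrist_force","opening")})
# holder refinement: fit template rect in xy for pile top & base
for c in("scene","top"):
    z=np.load(f"{c}.npz"); P=cloud(c,z["d"]); k=(abs(P[...,0]-.655)<.12)&(abs(P[...,1]-.2)<.08)&(P[...,2]>.005)
    Q=P[k]; print(c,"floor",np.median(P[(abs(P[...,0]-.55)<.03)&(abs(P[...,1]-.2)<.05)],0).round(4),"all",cv2.minAreaRect((Q[:,:2]*1000).astype(np.float32)))
    print(" hist",np.histogram(Q[:,2],np.arange(.004,.08,.004))[0])
    T=Q[abs(Q[:,2]-.034)<.003]; print(" pile",cv2.minAreaRect((T[:,:2]*1000).astype(np.float32)),np.median(T[:,2]))
    T=Q[Q[:,2]>.05]; print(" arm",cv2.minAreaRect((T[:,:2]*1000).astype(np.float32)))
im,d=camera("scene"); im2,d2=camera("top")
for c,dd in(("scene",d),("top",d2)):
    for r in cut_out("pass_center",c):
        m=r["mask"]; i=(im if c=="scene" else im2)[m].mean(0); P=cloud(c,dd)[m&(dd>0)]
        if i[0]<i[1]*1.5 and np.median(P[:,2])>.04:
            A=np.c_[P[:,:2],np.ones(len(P))]; g=np.linalg.lstsq(A,P[:,2],rcond=None)[0]
            print(c,m.sum(),np.median(P,0).round(4),"slope",g[:2].round(3),cv2.minAreaRect((P[:,:2]*1000).astype(np.float32)))
p=pix("scene",o["ee_pos"]).astype(int);y,x=p[1]-60,p[0]-80
cv2.imwrite("pics/lift.png",cv2.resize(im[y:y+120,x:x+160],(800,600),interpolation=cv2.INTER_CUBIC)[...,::-1])
E
```

```text
{'time': np.float64(5.3), 'ee_pos': array([ 0.4657, -0.098 ,  0.0998]), 'tcp_rot': array([ 1.799729e+02, -5.890000e-02,  1.674840e+01]), 'wrist_force': array([-0.4187, -0.2835, -1.0466]), 'opening': np.float64(0.0477)}
scene floor [ 0.5471  0.2015 -0.0008] all ((657.5239868164062, 198.6273193359375), (97.8102035522461, 176.22532653808594), 86.02996826171875)
 hist [205 439  91  89  47  53 232 456 106 116  85  78 110 128  36  30  65  28]
 pile ((656.2919921875, 199.9137420654297), (56.54733657836914, 157.0843505859375), 78.67732238769531) 0.03339703086743049
 arm ((664.6024780273438, 197.76513671875), (32.310482025146484, 111.46783447265625), 80.14934539794922)
top floor [0.5509 0.1987 0.0009] all ((654.2926025390625, 199.95404052734375), (235.93319702148438, 152.7993927001953), 0.21822452545166016)
 hist [180 437 153  14  19  35 102 392 168  91  72  62  65 116  43  27  46  38]
 pile ((654.455078125, 198.87734985351562), (47.270103454589844, 156.548828125), 78.00175476074219) 0.034245162843911124
 arm ((661.78662109375, 196.57699584960938), (29.8109130859375, 111.10145568847656), 79.44208526611328)
scene 787 [ 0.5108 -0.0833  0.1068] slope [0.024 0.25 ] ((488.88299560546875, -97.76864624023438), (158.41598510742188, 67.03239440917969), 15.415876388549805)
top 431 [ 0.5384 -0.0751  0.1073] slope [-0.118  0.047] ((536.9555053710938, -77.2536392211914), (51.73344802856445, 49.64405822753906), 18.044187545776367)
```

View pics/lift.png

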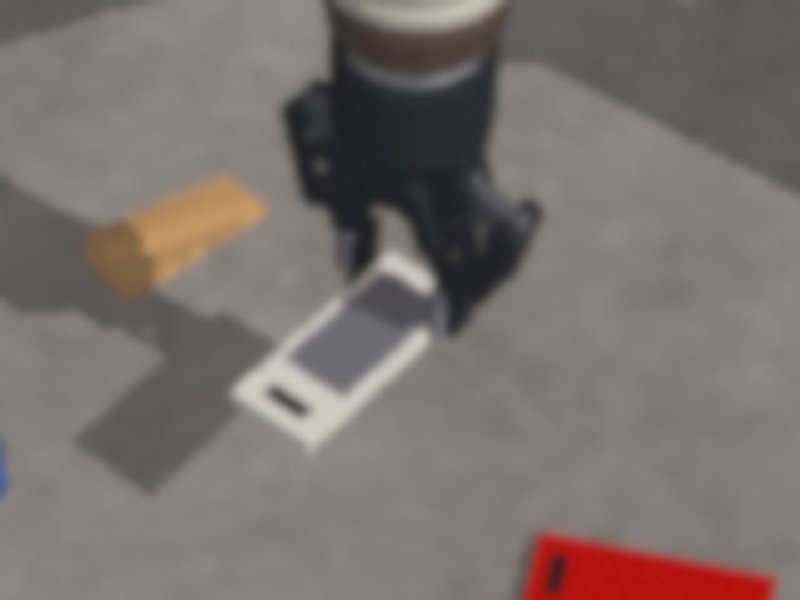

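Request:
servo_tool([
  [[0, 0, 7.14], [0, 0, 0], 45],
  [[0, 0, 7.14], [0, 0, 0], 45],
  [[0, 0, 7.14], [0, 0, 0], 45],
  [[0, 0, 7.14], [0, 0, 0], 45],
  [[0, 0, 0], [-0.007, -0.041, 0], 45],
  [[0, 0, 0], [-0.007, -0.041, 0], 45],
  [[0, 0, 0], [-0.007, -0.041, 0], 45],
  [[0, 0, 0], [-0.007, -0.041, 0], 45],
  [[0, 0, 0], [-0.007, -0.041, 0], 45],
  [[0, 0, 0], [-0.007, -0.041, 0], 45],
  [[0, 0, 0], [-0.007, -0.041, 0], 45],
  [[0, 0, 0], [-0.007, -0.041, 0], 45],
])

```text
time: 6.7
ee_pos: [0.4292, 0.0514, 0.1195]
tcp_rot: [-172.0, 0.1, 1.7]
wrist_force: [-0.6, -0.1, -1.1]
opening: 0.0476
grasp_force: 61.9
```

Request:
servo_tool([
  [[0, 0, 0], [0, 0, 0.03], 45],
  [[0, 0, 0], [0, 0, 0.02], 45],
  [[0, 0, 0], [0, 0, 0.01], 45],
  [[0, 0, 0], [0, 0, 0], 45],
  [[0, 0, 0], [0, 0, 0], 45],
])

```text
time: 7.2
ee_pos: [0.4298, 0.0536, 0.0604]
tcp_rot: [-171.9, 0.1, 1.9]
wrist_force: [0.5, -0.0, -0.3]
opening: 0.0477
grasp_force: 61.9
```

```bash
cat > m.py <<'E'
from h import *
import sys
o=get_obs(); print({k:np.round(o[k],4) for k in("time","ee_pos","tcp_rot","wrist_force","opening")})
O=np.array([.636,.2033,0]); a=np.radians(-11.8); R=np.array([[np.cos(a),-np.sin(a),0],[np.sin(a),np.cos(a),0],[0,0,1]])
print("tcp in holder",((o["ee_pos"]-O)@R).round(4)); ims=[]
for c in("scene","top"):
    im,d=camera(c)
    p=pix(c,O).astype(int); y,x=max(p[1]-75,0),max(p[0]-65,0); ims.append(cv2.resize(im[y:y+120,x:x+105],(400,457),interpolation=cv2.INTER_CUBIC))
    for r in cut_out("pass_center",c):
        m=cv2.erode(r["mask"].astype(np.uint8),np.ones((3,3)))>0; i=im[m].mean(0)
        P=(cloud(c,d)[m&(d>0)]-O)@R
        if i[0]>i[1]*1.5 or not len(P) or np.median(P[:,2])<.025: continue
        h=np.median(P[:,2]); P=P[abs(P[:,2]-h)<.012]
        g=np.linalg.lstsq(np.c_[P[:,:2],np.ones(len(P))],P[:,2],rcond=None)[0]
        q=cv2.minAreaRect((P[:,:2]*1000).astype(np.float32))
        print(c,len(P),"top z",h.round(4),"slope",g[:2].round(3),"x",P[:,0].min().round(4),P[:,0].max().round(4),"y",P[:,1].min().round(4),P[:,1].max().round(4),q[2])
    for r in mark_of("pass_center",c):
        v=(w(c,r["xyz"])-O)@R
        if v[2]>.02: print(" mark",c,round(r["score"],2),v.round(4))
    for r in mark_of("lip",c): print(" lip",c,round(r["score"],2),((w(c,r["xyz"])-O)@R).round(4))
cv2.imwrite(f"pics/{sys.argv[1]}.png",np.hstack(ims)[...,::-1])
E
python3 m.py stage
```

```text
{'time': np.float64(7.2), 'ee_pos': array([0.4298, 0.0536, 0.0604]), 'tcp_rot': array([-1.719117e+02,  6.870000e-02,  1.855900e+00]), 'wrist_force': array([ 0.4741, -0.002 , -0.2557]), 'opening': np.float64(0.0477)}
tcp in holder [-0.1712 -0.1887  0.0604]
scene 658 top z 0.0677 slope [-0.038  0.153] x -0.1826 -0.0702 y -0.2117 -0.1418 14.111422538757324
 lip scene 0.73 [-0.0263  0.0048  0.0597]
top 518 top z 0.0693 slope [-0.046  0.139] x -0.1394 -0.0716 y -0.2002 -0.1472 12.132597923278809
 mark top 0.8 [-0.1335 -0.1775  0.0641]
 lip top 0.88 [-0.029   0.0029  0.0622]
```

View pics/stage.png

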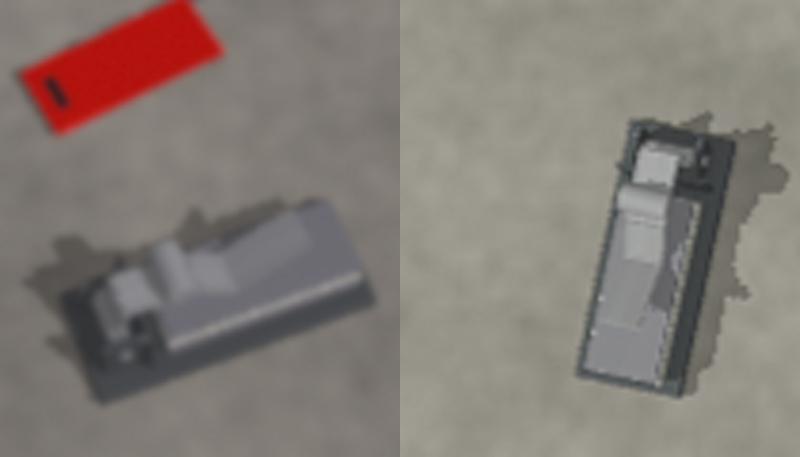

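The last joint hit its 180° limit: the yaw stuck at about 2° with an 8° tilt. The picture shows the holder empty and untouched. I'll rise, remove the tilt, and unwind the wrist the other way round, which needs q6 of about -142°.

Request:
servo_tool([
  [[0, 0, 0], [0, 0, -0.04], 45],
  [[0, 0, 0], [0, 0, -0.04], 45],
  [[0, 0, -8.5], [0, 0, -0.02], 45],
  [[0, 0, -8.5], [0, 0, 0], 45],
  [[0, 0, -8.5], [0, 0, 0], 45],
  [[0, 0, 0], [0, 0, 0], 45],
  [[0, 0, 0], [0, 0, 0], 45],
])

```text
time: 8.3
ee_pos: [0.4301, 0.0394, 0.1585]
tcp_rot: [-172.6, -3.3, 26.9]
wrist_force: [0.4, 0.8, -1.4]
opening: 0.0479
grasp_force: 62.2
```

```bash
python3 -c "
from workcell import *
o=get_obs();print(o['q'].round(1),o['ee_pos'].round(4),o['tcp_rot'].round(2))
from scipy.spatial.transform import Rotation as r
A=r.from_euler('xyz',o['tcp_rot'],degrees=True);yaw=o['tcp_rot'][2]
print((A.inv()*r.from_euler('xyz',[180,0,yaw],degrees=True)).as_rotvec(degrees=True))"
```

```text
[-1.000e-01 -1.190e+01 -1.440e+01  8.790e+01  8.100e+00  1.528e+02] [0.4301 0.0394 0.1585] [-172.64   -3.33   26.87]
[-7.35914912 -3.32440549  0.21384997]
```

Request:
servo_tool([
  [[-7.36, -3.32, 0.21], [0, 0, 0], 45],
  [[0, 0, 0], [0, 0, 0], 45],
  [[0, 0, -8.5], [0, 0, 0], 45],
  [[0, 0, -8.5], [0, 0, 0], 45],
  [[0, 0, -8.5], [0, 0, 0], 45],
  [[0, 0, -8.5], [0, 0, 0], 45],
  [[0, 0, -8.5], [0, 0, 0], 45],
  [[0, 0, -8.5], [0, 0, 0], 45],
  [[0, 0, -8.5], [0, 0, 0], 45],
  [[0, 0, -8.5], [0, 0, 0], 45],
  [[0, 0, -8.5], [0, 0, 0], 45],
  [[0, 0, -8.5], [0, 0, 0], 45],
])

```text
time: 9.5
ee_pos: [0.43, 0.0396, 0.1584]
tcp_rot: [179.9, -0.2, 112.3]
wrist_force: [0.3, 0.7, -0.3]
opening: 0.0477
grasp_force: 62.2
```

Request:
servo_tool([
  [[0, 0, -8.5], [0, 0, 0], 45],
  [[0, 0, -8.5], [0, 0, 0], 45],
  [[0, 0, -8.5], [0, 0, 0], 45],
  [[0, 0, -8.5], [0, 0, 0], 45],
  [[0, 0, -8.5], [0, 0, 0], 45],
  [[0, 0, -8.5], [0, 0, 0], 45],
  [[0, 0, -8.5], [0, 0, 0], 45],
  [[0, 0, -8.5], [0, 0, 0], 45],
  [[0, 0, -8.5], [0, 0, 0], 45],
  [[0, 0, -8.5], [0, 0, 0], 45],
  [[0, 0, -8.5], [0, 0, 0], 45],
  [[0, 0, -8.5], [0, 0, 0], 45],
])

```text
time: 10.7
ee_pos: [0.43, 0.0396, 0.1584]
tcp_rot: [179.9, 0.1, -145.7]
wrist_force: [0.1, 0.3, -0.9]
opening: 0.048
grasp_force: 62.2
```

Request:
servo_tool([
  [[0, 0, -8.5], [0, 0, 0], 45],
  [[0, 0, -8.5], [0, 0, 0], 45],
  [[0, 0, -8.5], [0, 0, 0], 45],
  [[0, 0, -8.5], [0, 0, 0], 45],
  [[0, 0, -8.5], [0, 0, 0], 45],
  [[0, 0, -8.5], [0, 0, 0], 45],
  [[0, 0, -8.5], [0, 0, 0], 45],
  [[0, 0, -8.5], [0, 0, 0], 45],
  [[0, 0, -8.5], [0, 0, 0], 45],
  [[0, 0, -8.5], [0, 0, 0], 45],
  [[0, 0, 0], [0, 0, 0], 45],
  [[0, 0, 0], [0, 0, 0], 45],
])

```text
time: 11.9
ee_pos: [0.4301, 0.0394, 0.1585]
tcp_rot: [-179.9, 0.1, -61.2]
wrist_force: [-0.6, -0.0, -1.3]
opening: 0.0479
grasp_force: 62.2
```

```bash
cat > e.py <<'E'
from workcell import *
import sys,numpy as np
o=get_obs();print(o['time'],o['q'].round(1),o['ee_pos'].round(4),o['tcp_rot'].round(2))
from scipy.spatial.transform import Rotation as r
A=r.from_euler('xyz',o['tcp_rot'],degrees=True);B=r.from_euler('xyz',[180,0,-11.8],degrees=True)
print("turn",(A.inv()*B).as_rotvec(degrees=True).round(2))
s,z=map(float,sys.argv[1:]);a=np.radians(-11.8)
T=np.array([.636+s*np.cos(a),.2033+s*np.sin(a),z]);print("shift after turn",B.inv().apply(T-o['ee_pos']).round(4))
E
python3 e.py -0.16 0.158
```

```text
11.9 [ 5.200e+00 -1.210e+01 -1.420e+01  8.790e+01  1.000e-01 -1.136e+02] [0.4301 0.0394 0.1585] [-1.7993e+02  6.0000e-02 -6.1210e+01]
turn [-9.000e-02  3.000e-02 -4.941e+01]
shift after turn [ 0.008  -0.2025  0.0005]
```

Request:
servo_tool([
  [[-0.09, 0.03, -8.24], [0, 0, 0], 45],
  [[0, 0, -8.24], [0, 0, 0], 45],
  [[0, 0, -8.24], [0, 0, 0], 45],
  [[0, 0, -8.24], [0, 0, 0], 45],
  [[0, 0, -8.24], [0, 0, 0], 45],
  [[0, 0, -8.24], [0, 0, 0], 45],
  [[0, 0, 0], [0.0016, -0.0405, 0], 45],
  [[0, 0, 0], [0.0016, -0.0405, 0], 45],
  [[0, 0, 0], [0.0016, -0.0405, 0], 45],
  [[0, 0, 0], [0.0016, -0.0405, 0], 45],
  [[0, 0, 0], [0.0016, -0.0405, 0], 45],
  [[0, 0, 0], [0, 0, 0], 45],
])

```text
time: 13.1
ee_pos: [0.4785, 0.24, 0.1573]
tcp_rot: [180.0, 0.1, -11.5]
wrist_force: [-0.3, -1.2, -1.3]
opening: 0.0478
grasp_force: 62.3
```

Request:
servo_tool([
  [[0, 0, 0], [0, 0, 0.04], 45],
  [[0, 0, 0], [0, 0, 0.04], 45],
  [[0, 0, 0], [0, 0, 0.02], 45],
  [[0, 0, 0], [0, 0, 0.01], 45],
  [[0, 0, 0], [0, 0, 0], 45],
  [[0, 0, 0], [0, 0, 0], 45],
])

```text
time: 13.7
ee_pos: [0.4787, 0.2362, 0.0496]
tcp_rot: [180.0, -0.1, -11.5]
wrist_force: [-0.3, -0.1, -0.8]
opening: 0.0478
grasp_force: 62.3
```

```bash
python3 m.py stage2; python3 e.py -0.16 0.037
```

```text
{'time': np.float64(13.7), 'ee_pos': array([0.4787, 0.2362, 0.0496]), 'tcp_rot': array([ 1.799893e+02, -6.050000e-02, -1.152580e+01]), 'wrist_force': array([-0.2903, -0.1204, -0.8321]), 'opening': np.float64(0.0478)}
tcp in holder [-1.607e-01  1.000e-04  4.960e-02]
scene 923 top z 0.0571 slope [-0.005  0.006] x -0.1723 -0.0606 y -0.0242 0.0257 88.85260772705078
 mark scene 0.64 [-0.1236  0.005   0.052 ]
 lip scene 0.57 [-0.0241 -0.      0.0618]
top 609 top z 0.0585 slope [-0.008 -0.004] x -0.1474 -0.0657 y -0.0251 0.0199 1.2970000505447388
 mark top 0.75 [-0.1258  0.0021  0.0512]
 lip top 0.87 [-0.0309  0.0019  0.0616]
14.1 [ 2.630e+01  3.200e+00 -1.200e+01  7.480e+01 -1.000e-01 -1.422e+02] [0.4783 0.2363 0.0487] [ 1.7995e+02 -3.0000e-02 -1.1450e+01]
turn [ 0.05 -0.03  0.35]
shift after turn [0.0011 0.     0.0117]
```

View pics/stage2.png

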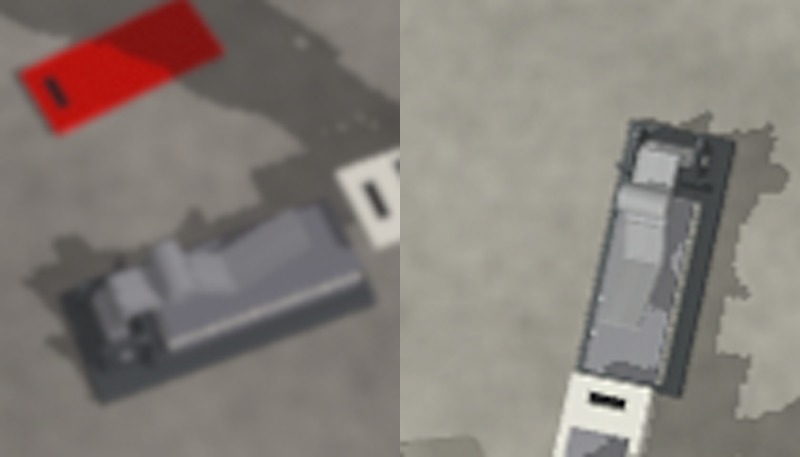

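The pass is level (slope below 0.01), square with the holder and lined up with it. I'll lower it to just above pile height and slide it in.

Request:
servo_tool([
  [[0, 0, 0.35], [0, 0, 0.008], 45],
  [[0, 0, 0], [0, 0, 0.0045], 45],
  [[0, 0, 0], [0, 0, 0], 45],
  [[0, 0, 0], [0.01, 0, 0], 45],
  [[0, 0, 0], [0.01, 0, 0], 45],
  [[0, 0, 0], [0.01, 0, 0], 45],
  [[0, 0, 0], [0.01, 0, 0], 45],
  [[0, 0, 0], [0.01, 0, 0], 45],
  [[0, 0, 0], [0, 0, 0], 45],
])

```text
time: 15.0
ee_pos: [0.5284, 0.2256, 0.0357]
tcp_rot: [179.9, -0.0, -11.8]
wrist_force: [-0.2, -0.9, -0.7]
opening: 0.0474
grasp_force: 62.3
```

Request:
servo_tool([
  [[0, 0, 0], [0.01, 0, 0], 45],
  [[0, 0, 0], [0.01, 0, 0], 45],
  [[0, 0, 0], [0.01, 0, 0], 45],
  [[0, 0, 0], [0, 0, 0], 45],
])

```text
time: 15.4
ee_pos: [0.5575, 0.2195, 0.0356]
tcp_rot: [179.9, -0.0, -11.8]
wrist_force: [-0.1, 0.1, -2.5]
opening: 0.0477
grasp_force: 62.2
```

```bash
python3 m.py mid; python3 e.py -0.043 0.0365
```

```text
{'time': np.float64(15.4), 'ee_pos': array([0.5575, 0.2195, 0.0356]), 'tcp_rot': array([ 1.799206e+02, -9.000000e-03, -1.182190e+01]), 'wrist_force': array([-0.0541,  0.1292, -2.5276]), 'opening': np.float64(0.0477)}
tcp in holder [-0.0801 -0.0002  0.0356]
scene 538 top z 0.0426 slope [-0.017 -0.002] x -0.0805 0.0178 y -0.0212 0.025 89.14081573486328
 mark scene 0.62 [-0.038   0.0027  0.0403]
 lip scene 0.9 [-0.0207  0.0022  0.074 ]
top 401 top z 0.0439 slope [-0.015 -0.003] x -0.064 0.0152 y -0.0271 0.022 88.60083770751953
 mark top 0.69 [-0.0431  0.      0.0382]
 lip top 0.77 [-0.0272  0.002   0.0762]
15.8 [ 2.160e+01  1.220e+01 -3.400e+00  7.440e+01 -1.000e-01 -1.466e+02] [0.5563 0.2199 0.036 ] [ 1.7993e+02 -1.0000e-02 -1.1780e+01]
turn [ 0.07 -0.01  0.02]
shift after turn [ 0.0384 -0.0001 -0.0005]
```

View pics/mid.png

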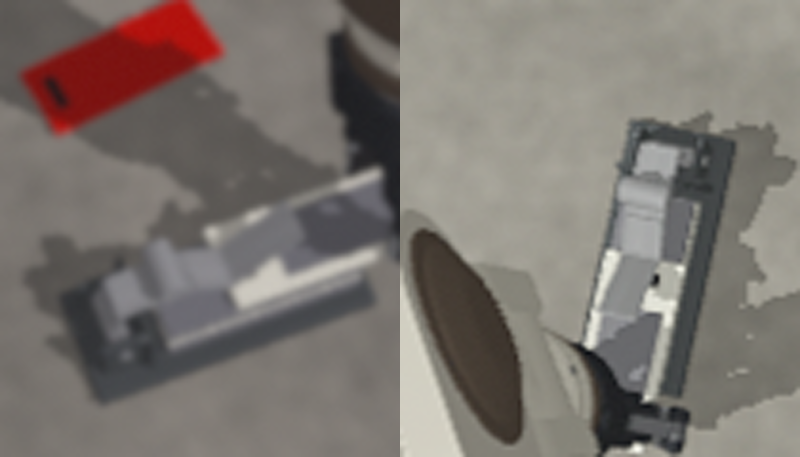

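The pass is under the lip, the arm has lifted to about 75 mm, and the pass is centred sideways. I'll push it home and release.

Request:
servo_tool([
  [[0, 0, 0], [0.01, 0, 0], 45],
  [[0, 0, 0], [0.01, 0, 0], 45],
  [[0, 0, 0], [0.01, 0, 0], 45],
  [[0, 0, 0], [0.008, 0, 0], 45],
  [[0, 0, 0], [0, 0, 0.001], 45],
  [[0, 0, 0], [0, 0, 0], 45],
])

```text
time: 16.4
ee_pos: [0.5938, 0.2118, 0.0345]
tcp_rot: [179.9, 0.0, -11.8]
wrist_force: [1.2, -0.7, -0.9]
opening: 0.0478
grasp_force: 62.2
```

Request:
servo_tool([
  [[0, 0, 0], [0, 0, 0], 60],
  [[0, 0, 0], [0, 0, 0], 70],
  [[0, 0, 0], [0, 0, 0], 80],
  [[0, 0, 0], [0, 0, 0], 90],
  [[0, 0, 0], [0, 0, 0], 90],
  [[0, 0, 0], [0, 0, 0], 90],
])

```text
time: 17.0
ee_pos: [0.5937, 0.2121, 0.035]
tcp_rot: [179.9, -0.0, -11.8]
wrist_force: [-0.1, 0.7, 0.5]
opening: 0.0767
grasp_force: 0.0
```

Request:
servo_tool([
  [[0, 0, 0], [-0.02, 0, 0], 90],
  [[0, 0, 0], [-0.04, 0, 0], 90],
  [[0, 0, 0], [-0.045, 0, 0], 90],
  [[0, 0, 0], [-0.045, 0, 0], 90],
  [[0, 0, 0], [0, 0, -0.04], 90],
  [[0, 0, 0], [0, 0, -0.045], 90],
  [[0, 0, 0], [0, 0, -0.045], 90],
  [[0, 0, 0], [-0.04, 0, 0], 90],
  [[0, 0, 0], [0, 0, 0], 90],
])

```text
time: 17.9
ee_pos: [0.406, 0.2518, 0.167]
tcp_rot: [-179.9, -0.1, -11.7]
wrist_force: [0.6, 0.0, -0.1]
opening: 0.077
grasp_force: 0.0
```

```bash
python3 m.py fin
```

```text
{'time': np.float64(17.9), 'ee_pos': array([0.406 , 0.2518, 0.167 ]), 'tcp_rot': array([-1.79942e+02, -9.11000e-02, -1.17210e+01]), 'wrist_force': array([ 0.5882,  0.0221, -0.1407]), 'opening': np.float64(0.077)}
tcp in holder [-0.235   0.0005  0.167 ]
scene 510 top z 0.0414 slope [-0.001  0.   ] x -0.0621 0.0549 y -0.0219 0.0259 0.8726123571395874
 mark scene 0.9 [-0.0024  0.0035  0.0358]
 lip scene 0.93 [-0.02   -0.0015  0.0741]
top 568 top z 0.0426 slope [-0.    -0.002] x -0.0641 0.0527 y -0.0265 0.0224 89.05912017822266
 mark top 0.74 [-0.0051  0.0001  0.0345]
 lip top 0.74 [-0.0294  0.0013  0.0726]
```

View pics/fin.png

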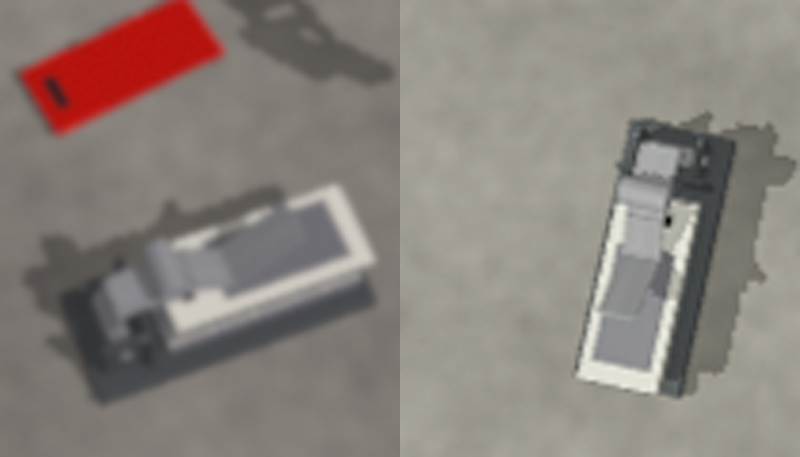

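The pass lies flat on the pile: its top is about 42 mm high and its centre is about 5 mm short of the pile's. The arm is down on it and the gripper is clear.

```bash
python3 -c "from workcell import *; print(job_done())"
```

```text
the job is handed in; nothing more can be done
None
```

The white pass is tucked into the holder: in the last camera check it lay flat and square on the pile, its centre about 5 mm short of the pile's, with the arm down on it and the gripper clear; I handed the job in at about 18 s but got no verdict back.

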